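Lock a taper-shank setting stake in the bench block

TASK

Take the flat-topped round setting stake out of the wooden rack, set its tapered shank upright in the collet of the steel bench block, only finger-tight, and let go. Then pick up the brass smasher and tap straight down on the stake with light, slow blows until the collet is fully home, flush with the top of the block, and one more firm tap of about 25 N meets a solid stop; never strike with more than 40 N. Stand the smasher back upright in the middle of its cork pad, and leave everything else on the bench where it is.

Things in the scene. Friction and masses are not known exactly. Their poses are not given: they have to be found in the camera images.
- stake: The stake to fit: plain steel, 0.32 kg, 90 mm tall. Lower 50 mm: round tapered shank, 14 mm diameter at the tip, 20.7 mm at its top. Above: flat-topped cylinder, 30 mm diameter, 40 mm tall, to grip it by. Starts shank-down in one of the three rack holes; its cylinder rests on the rack, 62 to 102 mm above the bench. Origin: centre of the shank's tip; z up its axis.
- stake_top (a point): Centre of the stake's flat top, 90 mm above its origin along its axis; this is where it is tapped.
- rack: Fixed wooden block 80 x 220 x 62 mm (x, y, z) with three 25 mm through holes along its y axis at -75, 0 and +75 mm, each holding a stake. Origin: centre of its underside, on the bench. Stands left or right of the bench block.
- block: Fixed steel bench block 100 x 100 x 75 mm with a round 45 mm bore in the middle of its top, in which the collet slides. Small bolt heads in its corners. Origin: centre of its underside, on the bench.
- collet_rim (a point): Centre of the collet's upper rim; z up. Steel split ring (12 segments) in the block's bore, 42 mm outside, 45 mm deep; tapered hole 19.8 mm wide at the rim, narrowing like the shank. Starts 8 to 10 mm proud of the block's top; home when flush (rim 75 mm above the bench). A seated shank's tip is about 43 mm (at least 39) below the rim, with about 7 mm of shank still showing above it, also when home.
- collet (a joint): How far the collet is driven down: starts at 0 to 0.002 m (at 0 the rim is 10 mm proud); 0.010 = home, flush, solid stop. Stays where left. Moves at about 9 N of downward load (weights included), plus 0.5 N per mm driven (14 N at the end), plus 0.1 N per mm/s. Must stay below 0.005 when the stake is set by hand; must pass 0.009 when tapped home.
- smasher: Brass hand smasher, 0.6 kg, 110 mm tall: brass cylinder 44 mm diameter, 40 mm tall, flat underneath, with a coaxial upright wooden handle, 24 mm diameter, from 40 to 110 mm above its underside (tapered in the last 7 mm). Stands upright on the cork pad. Origin: centre of its flat underside; z up the handle.
- smasher_neck (a point): Foot of the smasher's handle, 40 mm above its underside; the flat brass shoulder around it is 10 mm wide.
- pad: Fixed square cork pad 110 x 110 x 4 mm. Origin: centre of its underside, on the bench; its top is 4 mm higher. On the other side of the bench block from the rack. The smasher stands on it within 25 mm of its middle and goes back to within 30 mm of its middle.
- stake_dome: Bystander in the rack: stake with a domed 36 mm head, straight shank; leave it. Origin at the shank's tip.
- stake_square: Bystander in the rack: stake with a square 26 mm head, straight shank; leave it. Origin at the shank's tip.
- spool_red: Bystander: thread spool 38 mm diameter, 55 mm tall, beyond the block. Origin: centre of its underside.
- spool_cream: Bystander: thread spool, same size, beyond the block. Origin: centre of its underside.
- spool_black: Bystander: thread spool, same size, between robot and block. Origin: centre of its underside.
- jar: Bystander: jar 54 mm diameter, 75 mm tall, beyond the block. Origin: centre of its underside.
- hammer: Bystander: hammer lying on the bench beyond the work, 240 mm long. Origin: on the bench under its middle.
Not all that is in view belongs to the job. Leave any green, pink or red look-alike of the stake alone.

How it is judged (in metres and radians):
On the way, in this order (a step that is already met when the one before it is completed fails the run):
1. the stake stands finger-tight in the collet, upright, let go, the collet driven less than 5 mm (z of stake in the frame of collet_rim below -0.039 m and horizontal distance between stake_top and collet_rim below 0.006 m and angle between the z axis of stake and the z axis of collet_rim, either way round below 0.06 rad and value of joint collet below 0.005 m and contact force between the fingers and stake below 0.2 N), for 0.2 s.
2. the smasher taps the stake with over 20 N on the solid stop, the collet being home (past 9 mm) (z of stake in the frame of collet_rim below -0.039 m and horizontal distance between stake_top and collet_rim below 0.006 m and angle between the z axis of stake and the z axis of collet_rim, either way round below 0.06 rad and value of joint collet above 0.009 m and contact force between smasher and stake above 20 N).
At the end, for the whole second after the job is handed in: The stake's tip is at least 39 mm below the collet rim, its top within 6 mm of the collet's axis and its axis within 0.06 rad of it; the collet is driven past 9 of its 10 mm; the smasher stands on the cork pad, within 30 mm of its middle, upright within 0.08 rad, released and at rest (z of stake in the frame of collet_rim below -0.039 m and horizontal distance between stake_top and collet_rim below 0.006 m and angle between the z axis of stake and the z axis of collet_rim, either way round below 0.06 rad and value of joint collet above 0.009 m and horizontal distance between smasher and pad below 0.03 m and z of smasher in the frame of pad below 0.007 m and angle between smasher's own z axis and vertical below 0.08 rad and linear speed of each of smasher, stake below 0.02 m/s and contact force between the fingers and smasher below 0.2 N); the robot touches nothing.
It fails at once if a blow or push of the smasher on the stake above 40 N (contact force between smasher and stake above 40 N).
It fails at once if the stake pressed home by the fingers (over 12 N on it with the collet past 6 mm) (value of joint collet above 0.006 m and contact force between the fingers and stake above 12 N).
It fails at once if the fingers or the smasher press on the bench block or collet with over 12 N (contact force between any of the fingers, smasher and block above 12 N).
It fails at once if a bystander (another stake, a spool, the jar, the hammer) moved more than 30 mm (distance of any of stake_dome, stake_square, spool_red, spool_cream, spool_black, jar, hammer from where it was at the start of the episode above 0.03 m).
It also fails if it takes over 72 s, if anything falls off the work surface, if the arm or the gripper's body presses on something with over 40 N, if the wrist force passes 120 N, or if a joint passes its speed limit or range.

ROBOT

A 6-joint arm with a two-finger parallel gripper is mounted at the origin on the work surface. World frame = base frame: x ahead of the robot, y to its left, z up, the work surface at z = 0. Lengths are in mm, angles in rad, forces in N, time in s.
With the tool pointing down it reaches from about 275 to 725 mm from the base axis. Payload 15.9 kg.
Tool frame: the origin (TCP) lies on the centre line of the jaws, within the pads' length; the fingertips stand 11 mm ahead of it and the grasp point (between the pads) lies 8 mm behind it (bot.tip_extent is the distance from the TCP to the fingertips, in mm); z points along the fingers, y is the direction in which the jaws open and shut (so a half turn about z gives the same grasp; the last joint's range is limited). The gripper opens to 85 mm and grips with 20 to 120 N. Pads are 22 mm wide; open, the fingers measure 114 mm over their backs; the gripper's body (76 mm by 85 mm) begins 54 mm behind the grasp point. The pads swing forward as they close: fully open they stand 13 mm farther back than shut.
Start: joints at [-1.322, 0.213, -0.034, 1.323, 0, 1.571], TCP at [123.115, -484.591, 242.306] pointing down, gripper open.
Joint ranges: [-2.98, 2.98], [-0.74, 1.72], [-1.14, 1.35], [-2.1, 2.04], [-1.57, 1.44], [-3.14, 3.14]. Speed limits (rad/s): [1.89, 1.89, 2.39, 2.57, 3.14, 3.14].

INTERFACE

Orientations are given as a rotation vector (axis times angle).
In Python, from cell import bot gives the robot as it stands.
- The arm moves only by the tool jog_arm, never from a script. Its arguments are lists of equal length, an entry for each row: "jaw": the opening, from 0 (shut) to 1 (fully open); "translation": the shift along the tool's x, y, z normalised to -1 to 1, where 1 is 150 mm, a list of three; "dr": the turn, a rotation vector about the tool's x, y, z normalised to -1 to 1, where 1 is 360 degrees, a list of three. A call has 1 to 8 rows; each row shifts and turns the pose as measured when the row begins, along the tool's axes as they then stand; what a row does not reach is not made up. A row lasts 1/10 s, in which the tool goes at most 50 mm and 8.59 degrees, less where a joint would pass 70% of its speed; a pose out of reach is approached as far as the arm can. A call with a number of a shift or a turn outside -1 to 1 is refused whole. A call with a gripper value outside its range is refused whole. The fingers move at their own pace and stop on an object; "newtons" is the grip in N (left out, the last holds). Time passes only in rows, so rows that do not move let the fingers close. It gives the time, the measured TCP pose, the force and the opening at its end, in the units of the state.
- bot.get_state(): the state, without advancing time (a new reading comes with each control period).
- bot.snapshot(name): name is "scene" or "top" or "wrist"; returns (picture, depth): 384x512x3 uint8, blue, green, red; 384x512 float32, mm along the optical axis (not along the pixel's ray), 0 where there is no reading.
- bot.camera_info(name): a dict with "vfov" (degrees; the focal length in pixels is half the picture's height over the tangent of half this angle, whatever the lens; pixels are square), "cx", "cy" (the principal point, pixels), "eye" and "orientation" of the camera in the world; the wrist camera has in their place "hand_eye" (4x4, takes a point from camera to tool coordinates, whose origin is the TCP and whose axes are the flange's). Camera axes: x right, y down, z forward; pixel columns grow to the right and rows downward; lengths in mm; the calibration is good to about 2 mm. A picture is of the moment at which its call begins: read the wrist's pose just before it. camera_info takes no time and is no camera call.
- bot.close_job(): hands the job in, once; it reports no verdict.
The state is a dict: "time_s": time; "qpos": joint angles; "joint_velocities": joint speeds; "joint_torque": joint torques, N m; "eef_pos": TCP position; "tcp_rot": TCP orientation; "contact_force": force on the tool from outside, world axes, zero at the start; "ft_torque": the same for the moment, N m; "width": opening from 0.0 (shut) to 1.0 (fully open).
Only numpy, scipy, OpenCV 4.12 (cv2) and the standard library are available. Lean on these libraries where they do the work, as an engineer would, in place of code of your own. Each camera call takes 0.05 s, during which the arm holds its last target. There are 200 camera calls.

## Working session

There is one attempt and no reset: what is moved stays moved. The work goes in short steps, Python scripts to look and compute and a tool call to move; the robot and the scene stay as the last step left them, time stands still between calls to the robot, and variables do not carry over. Pictures are saved under pics/ and viewed, about 8 in all and at most 12, crops included, and the job is handed in when it is done.

Besides the shell and the picture viewer there is one more tool, called after "Call:" by a JSON object that holds its "op" and its "data". jog_arm: Moves the arm, as the interface text tells. Its arguments: {"type":"object","properties":{"jaw":{"type":"array"},"translation":{"type":"array"},"dr":{"type":"array"},"newtons":{"type":"number"}},"required":["jaw","translation","dr"]}

```bash
mkdir -p pics; ls
python3 - <<'E'
from cell import bot
import cv2,numpy as np
for n in("scene","top"):
    p,d=bot.snapshot(n); cv2.imwrite(f"pics/{n}0.png",p); np.save(f"pics/{n}0.npy",d)
    print(n,bot.camera_info(n))
cv2.imwrite("pics/a.png",cv2.imread("pics/top0.png"))
print(bot.camera_info("wrist")); print(bot.get_state())
E
```

```text
pics
scene {'vfov': 55.494007068303546, 'cx': 255.0606955666425, 'cy': 195.3864808667256, 'eye': array([1254.40441927,  196.33440242,  578.60609862]), 'orientation': array([-1.50774226, -1.7939068 ,  0.99063418])}
top {'vfov': 47.45919745005249, 'cx': 260.62101716881534, 'cy': 198.90941454620148, 'eye': array([ 371.06647637,   35.80372954, 1104.11811234]), 'orientation': array([-2.10229204,  2.15125442, -0.19634866])}
{'vfov': 67.43779305615932, 'cx': 257.1488260539353, 'cy': 194.17490310537906, 'hand_eye': array([[-4.03115763e-04, -9.51518327e-01, -3.07591792e-01,
         7.94094446e+01],
       [ 9.99999919e-01, -3.78443409e-04, -1.39860333e-04,
        -1.21509343e-01],
       [ 1.66735843e-05, -3.07591823e-01,  9.51518402e-01,
        -1.32368805e+02],
       [ 0.00000000e+00,  0.00000000e+00,  0.00000000e+00,
         1.00000000e+00]])}
{'time_s': 0.1, 'qpos': array([-1.32201867e+00,  2.13327862e-01, -3.49752907e-02,  1.32348024e+00,
       -3.61737845e-05,  1.57075151e+00]), 'joint_velocities': array([ 0.00069293,  0.00118813,  0.00066658,  0.0013352 , -0.00179434,
        0.00136904]), 'joint_torque': array([ 1.96662739e-03, -6.87246394e+01,  4.87806129e+01,  1.21848233e-02,
       -7.69241251e-05,  2.04853035e-05]), 'eef_pos': array([ 123.02998454, -484.33795782,  241.86353993]), 'tcp_rot': array([-3.11634354e+00, -3.89720984e-01,  2.48635620e-04]), 'contact_force': array([-0.03857346, -0.44199707,  0.60621188]), 'ft_torque': array([-0.00835574, -0.02564761,  0.04260939]), 'width': 0.9937511262534234}
```

View pics/top0.png

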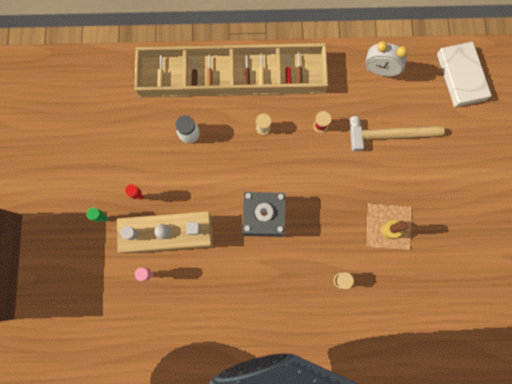

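View pics/scene0.png

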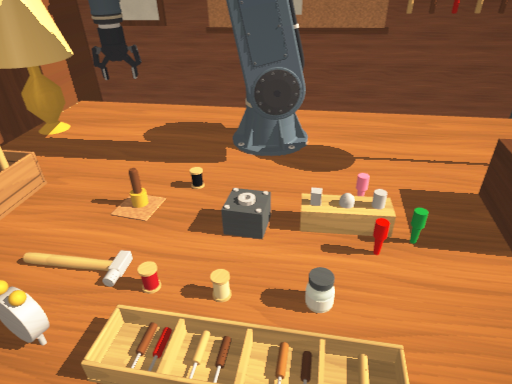

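The rack holds three heads in the top view: (127,234) looks flat and round, (162,231) domed, (192,228) square. The green, red and pink pieces standing free are look-alikes. I'll confirm with an enlarged crop and measure.

```bash
cat > h.py <<'E'
from cell import bot
import cv2,numpy as np
from scipy.spatial.transform import Rotation as R
def cam(n,st=None):
    c=bot.camera_info(n); f=192/np.tan(np.radians(c['vfov']/2))
    if n=="wrist":
        H=c['hand_eye']; Rt=R.from_rotvec(st['tcp_rot']).as_matrix()
        return f,c['cx'],c['cy'],Rt@H[:3,3]+st['eef_pos'],Rt@H[:3,:3]
    return f,c['cx'],c['cy'],np.array(c['eye']),R.from_rotvec(c['orientation']).as_matrix()
def ray(C,u,v,z):
    f,cx,cy,e,M=C; d=M@np.array([(u-cx)/f,(v-cy)/f,1]); return e+d*(z-e[2])/d[2]
def cloud(C,D):
    f,cx,cy,e,M=C; v,u=np.indices(D.shape)
    return np.stack([(u-cx)/f*D,(v-cy)/f*D,D],-1)@M.T+e
def two(C1,p1,C2,p2):
    A=[];b=[]
    for C,p in((C1,p1),(C2,p2)):
        f,cx,cy,e,M=C; d=M@np.array([(p[0]-cx)/f,(p[1]-cy)/f,1]); d/=np.linalg.norm(d)
        P=np.eye(3)-np.outer(d,d); A.append(P); b.append(P@e)
    x=np.linalg.lstsq(np.vstack(A),np.hstack(b),rcond=None)[0]; return x
def proj(C,X):
    f,cx,cy,e,M=C; q=M.T@(np.array(X)-e); return f*q[0]/q[2]+cx,f*q[1]/q[2]+cy
E
python3 - <<'E'
from h import *
T=cam("top"); P=cloud(T,np.load("pics/top0.npy")); S=cam("scene")
im=cv2.imread("pics/top0.png"); sc=cv2.imread("pics/scene0.png")
a=cv2.resize(im[195:265,95:215],None,fx=6,fy=4.2*1.0/0.7*1.0); b=cv2.resize(sc[165:250,290:440],(800,420//1))
a=cv2.resize(im[205:255,105:225],(720,300),interpolation=cv2.INTER_CUBIC); b=cv2.resize(sc[175:235,295:415],(720,300),interpolation=cv2.INTER_CUBIC)
cv2.imwrite("pics/crop1.png",np.vstack([a,b]))
def show(name,lo,hi,zlo,zhi):
    m=(P[...,2]>zlo)&(P[...,2]<zhi); sub=np.zeros_like(m); sub[lo[1]:hi[1],lo[0]:hi[0]]=1; m&=sub
    q=P[m]
    if len(q): print(name,m.sum(),q.mean(0).round(1),np.median(q,0).round(1),q.min(0).round(1),q.max(0).round(1))
show("flat",(115,222),(140,246),90,115); show("dome",(150,220),(175,244),85,120);show("sq",(183,218),(204,240),90,115)
show("blocktop",(235,185),(295,245),68,80);show("collet",(250,198),(280,226),80,95)
show("smneck",(375,215),(405,245),35,60);show("smtop",(375,212),(412,245),95,125);show("pad",(360,200),(416,252),2,12);show("bench",(300,200),(350,250),-20,20)
show("spoolblk",(330,265),(360,295),40,70)
E
```

```text
flat 147 [485.4 340.6 101.1] [485.4 340.8 101.7] [471.5 327.2  90.1] [499.4 355.4 106. ]
dome 100 [489.9 266.7  89.2] [489.6 266.3  89.1] [477.9 254.6  85.1] [502.  280.5  94.8]
sq 120 [493.9 192.   98. ] [493.8 191.9  97.9] [482.  180.1  92.2] [506.2 204.1 102.5]
blocktop 1475 [528.5  25.4  74.9] [528.2  25.   74.8] [477.5 -25.1  68.3] [581.   77.5  80. ]
collet 195 [529.   25.5  84.4] [529.1  26.2  84.3] [508.4 -11.1  80.1] [549.1  45.7  89.8]
smneck 162 [ 484.2 -284.3   44.1] [ 480.9 -282.    43.6] [ 465.5 -309.9   35.8] [ 507.  -268.7   59.9]
smtop 97 [ 486.1 -288.   110.2] [ 485.9 -287.7  111.6] [ 475.2 -300.2   95.4] [ 497.6 -278.8  116.2]
pad 1294 [ 498.8 -287.8    4.2] [ 502.5 -283.1    4. ] [ 432.1 -359.9    2. ] [ 565.  -217.7   10.4]
bench 2494 [ 5.048e+02 -1.297e+02 -3.000e-01] [ 5.046e+02 -1.296e+02 -4.000e-01] [ 441.1 -196.    -6.2] [570.  -64.7   6.7]
spoolblk 211 [ 365.7 -162.3   54.8] [ 365.3 -162.1   54.8] [ 348.6 -180.4   50.5] [ 383.8 -144.2   59.4]
```

View pics/crop1.png

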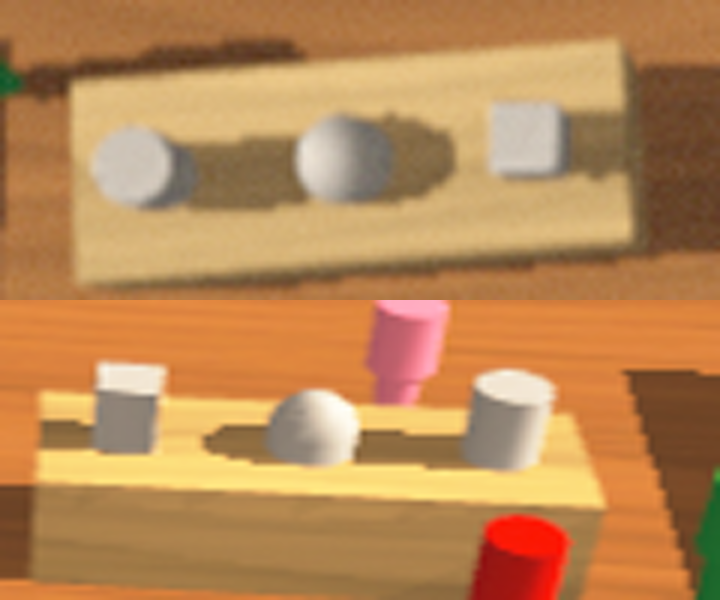

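The crop confirms it. The flat-topped round stake is at top (127,234) / scene (380,198), and its top is at world (485,341,102). The domed stake is in the middle and the square one is on the block side. Next I'll start the arm moving towards it and check which way the joint 6 sign goes.

```bash
cat >> h.py <<'E'
def need(target,st=None):
    st=st or bot.get_state(); Rt=R.from_rotvec(st['tcp_rot']).as_matrix()
    d=Rt.T@(np.array(target)-st['eef_pos']); return d
E
python3 - <<'E'
from h import *
print("to mid",need([400,-150,260])/150, need([485,341,260])/150)
T=cam("top")
for n,u,v in(("pink",142,274),("red",132,191),("green",93,214)): print(n,ray(T,u,v,90).round())
E
```

```text
to mid [ 2.33849713 -1.70567815 -0.11931067] [ 3.69381277 -4.73865244 -0.1163659 ]
pink [389. 307.  90.]
red [584. 336.  90.]
green [531. 426.  90.]
```

Call:
{"op": "jog_arm", "data": {"jaw": [0.6,0.6,0.6], "translation": [[0.1,-0.3,0],[0.1,-0.3,0],[0.1,-0.3,0]], "dr": [[0,0,0],[0,0,0],[0,0,0]]}}

```text
time_s: 0.4
eef_pos: [133.1, -341.7, 238.8]
tcp_rot: [-3.112, -0.384, 0.002]
contact_force: [1.2, 0.5, 0.6]
width: 0.603
```

Run:
```python
from h import *
s=bot.get_state(); print(s['qpos'].round(3),s['eef_pos'],R.from_rotvec(s['tcp_rot']).as_matrix().round(3))
```

```text
[-1.2   -0.055 -0.337  1.295  0.     1.696] [ 133.06685443 -341.73545992  238.84942758] [[ 0.97   0.243 -0.002]
 [ 0.243 -0.97   0.005]
 [-0.    -0.006 -1.   ]]
```

Run:
```python
import numpy as np
for k in range(8):
    t=np.radians(14.2+8.5*k); c,s=np.cos(t),np.sin(t); d=np.array([33.5,24])/150
    print([round(c*d[0]+s*d[1],2),round(s*d[0]-c*d[1],2),-0.02])
```

```text
[np.float64(0.26), np.float64(-0.1), -0.02]
[np.float64(0.27), np.float64(-0.06), -0.02]
[np.float64(0.27), np.float64(-0.02), -0.02]
[np.float64(0.27), np.float64(0.02), -0.02]
[np.float64(0.27), np.float64(0.06), -0.02]
[np.float64(0.26), np.float64(0.1), -0.02]
[np.float64(0.24), np.float64(0.14), -0.02]
[np.float64(0.22), np.float64(0.17), -0.02]
```

Call:
{"op": "jog_arm", "data": {"jaw": [0.6,0.6,0.6,0.6,0.6,0.6,0.6,0.6], "translation": [[0.26,-0.1,-0.02],[0.27,-0.06,-0.02],[0.27,-0.02,-0.02],[0.27,0.02,-0.02],[0.27,0.06,-0.02],[0.26,0.1,-0.02],[0.24,0.14,-0.02],[0.22,0.17,-0.02]], "dr": [[0,0,-0.0236],[0,0,-0.0236],[0,0,-0.0236],[0,0,-0.0236],[0,0,-0.0236],[0,0,-0.0236],[0,0,-0.0236],[0,0,-0.0236]]}}

```text
time_s: 1.2
eef_pos: [406.1, -135.4, 263.6]
tcp_rot: [-2.351, -2.076, -0.003]
contact_force: [0.3, -1.4, 0.3]
width: 0.598
```

```bash
cat > go.py <<'E'
import sys
from h import *
s=bot.get_state(); M=R.from_rotvec(s['tcp_rot']).as_matrix()
print("t",round(s['time_s'],2),"pos",s['eef_pos'].round(1),"q",s['qpos'].round(2),"yaw",np.degrees(np.arctan2(M[1,0],M[0,0])).round(2),"F",s['contact_force'].round(1),"w",round(s['width'],3))
# turn to level, yaw 90 tool
G=np.array([[0,1,0],[1,0,0],[0,0,-1.]]).T
print("level turn/360 (tool):",(R.from_matrix(M.T@G).as_rotvec()/2/np.pi).round(4))
for a in sys.argv[1:]:
    d=need(eval(a),s); print(a,(d/150).round(3),np.linalg.norm(d).round(1))
E
python3 go.py "[486,300,230]" "[486,340,230]"
```

```text
t 1.2 pos [ 406.1 -135.4  263.6] q [-0.32  0.07 -0.15  1.36  0.    1.37] yaw 82.88 F [ 0.3 -1.4  0.3] w 0.598
level turn/360 (tool): [-0.0004 -0.0008 -0.0198]
[486,300,230] [2.945 0.17  0.239] 444.0
[486,340,230] [3.21  0.136 0.24 ] 483.3
```

Call:
{"op": "jog_arm", "data": {"jaw": [0.6,0.6,0.6,0.6,0.6,0.6], "translation": [[0.32,0.13,0.04],[0.27,0.16,0.04],[0.27,0.16,0.04],[0.15,0.16,0.04],[0.06,0.16,0.04],[0,0,0]], "dr": [[0,0,-0.0198],[0,0,0],[0,0,0],[0,0,0],[0,0,0],[0,0,0]]}}

```text
time_s: 1.8
eef_pos: [530.5, 31.7, 231.5]
tcp_rot: [-2.197, -2.236, -0.001]
contact_force: [-1.2, -0.1, 0.9]
width: 0.604
```

```bash
python3 go.py "[529,25,230]"
python3 - <<'E'
from h import *
s=bot.get_state(); p,d=bot.snapshot("wrist"); cv2.imwrite("pics/w_col.png",p); np.savez("pics/w_col.npz",d=d,pos=s['eef_pos'],rot=s['tcp_rot'])
P=cloud(cam("wrist",s),d)
print(proj(cam("wrist",s),[529,25,84]))
m=(P[...,2]>79)&(P[...,2]<92)&(abs(P[...,0]-529)<30)&(abs(P[...,1]-25)<30); q=P[m]; print(m.sum(),q.min(0),q.max(0),q.mean(0),np.median(q,0))
E
```

```text
t 1.8 pos [530.5  31.7 231.5] q [0.06 0.28 0.03 1.32 0.01 1.61] yaw 91.01 F [-1.2 -0.1  0.9] w 0.604
level turn/360 (tool): [-0.0007 -0.0008  0.0028]
[529,25,230] [-0.045 -0.011  0.01 ] 7.0
(np.float64(255.6886750873529), np.float64(190.55602208775633))
1082 [508.94578281   3.1589754   79.02906557] [550.66121928  45.52044881  88.25000041] [529.69092638  25.15100481  85.28279358] [529.56438659  25.14674724  85.47240653]
```

View pics/w_col.png

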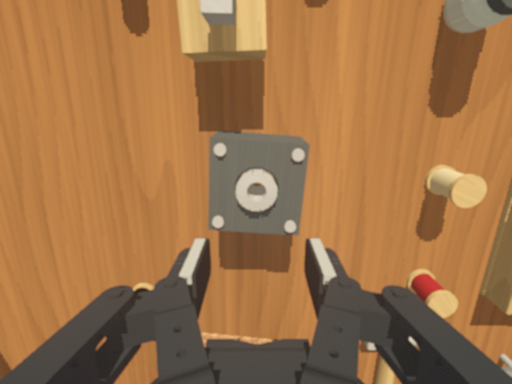

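The wrist view shows the collet ring at (256,190), in the middle of the block, with the fingers below it. Now I'll move over the stake.

Call:
{"op": "jog_arm", "data": {"jaw": [0.6,0.6,0.6,0.6,0.6,0.6,0.6,0.6], "translation": [[0.3,-0.04,-0.02],[0.3,-0.04,-0.02],[0.3,-0.04,-0.02],[0.3,-0.04,-0.02],[0.3,-0.04,-0.02],[0.3,-0.05,-0.02],[0.25,-0.05,0],[0,0,0]], "dr": [[-0.0007,-0.0008,0.0028],[0,0,0],[0,0,0],[0,0,0],[0,0,0],[0,0,0],[0,0,0],[0,0,0]]}}

```text
time_s: 2.65
eef_pos: [480.1, 342.4, 252.1]
tcp_rot: [2.234, 2.208, -0.002]
contact_force: [-0.0, -0.8, -1.0]
width: 0.601
```

```bash
cat >> h.py <<'E'
def disc(im,C,X,rad,z,lo=120,sat=60):
    "bright grey blob near projected X: ellipse centre cast on plane z"
    u,v=proj(C,X); hsv=cv2.cvtColor(im,cv2.COLOR_BGR2HSV)
    m=((hsv[...,2]>lo)&(hsv[...,1]<sat)).astype(np.uint8)
    w=np.zeros_like(m); cv2.circle(w,(int(u),int(v)),rad,1,-1); m&=w
    cs,_=cv2.findContours(m,cv2.RETR_EXTERNAL,cv2.CHAIN_APPROX_NONE)
    c=max(cs,key=cv2.contourArea); e=cv2.fitEllipse(cv2.convexHull(c))
    return e,ray(C,e[0][0]+0.0,e[0][1],z)
E
python3 - <<'E'
from h import *
a=np.load("pics/w_col.npz"); st=dict(eef_pos=a['pos'],tcp_rot=a['rot'])
print("collet",disc(cv2.imread("pics/w_col.png"),cam("wrist",st),[529.7,24.5,85],30,85))
s=bot.get_state(); p,d=bot.snapshot("wrist"); cv2.imwrite("pics/w_st.png",p); np.savez("pics/w_st.npz",d=d,pos=s['eef_pos'],rot=s['tcp_rot'])
C=cam("wrist",s);P=cloud(C,d); print(proj(C,[486,341,102]))
m=(P[...,2]>97)&(P[...,2]<108)&(abs(P[...,0]-486)<25)&(abs(P[...,1]-341)<25); q=P[m]; print(m.sum(),q.min(0),q.max(0),q.mean(0),np.median(q,0))
u,v=map(int,proj(C,[486,341,102])); x=cv2.resize(p[max(v-60,0):v+60,max(u-80,0):u+80],None,fx=4,fy=4); cv2.imwrite("pics/w_stc.png",x)
print("stake",disc(p,C,[486,341,102],40,102,170))
E
python3 go.py "[486,341,130]"
```

```text
collet (((255.96514892578125, 189.7357940673828), (43.61448287963867, 43.973228454589844), 75.25599670410156), array([529.26536702,  26.18625886,  85.        ]))
(np.float64(262.59530088329024), np.float64(183.89824816465352))
660 [472.07395977 326.82349666  97.07403128] [500.75822291 356.08361142 104.97447934] [486.63256075 342.02188749 102.68756948] [486.45435047 342.08226893 102.80746281]
stake (((262.6924133300781, 180.0091552734375), (27.837739944458008, 35.127845764160156), 178.41738891601562), array([486.12403747, 345.10326813, 102.        ]))
t 2.7 pos [480.6 340.6 252.3] q [ 0.62  0.4   0.25  1.42 -0.    2.2 ] yaw 89.28 F [ 0.3 -1.1  0.6] w 0.599
level turn/360 (tool): [-0.0001  0.0003 -0.002 ]
[486,341,130] [0.004 0.036 0.815] 122.4
```

View pics/w_stc.png

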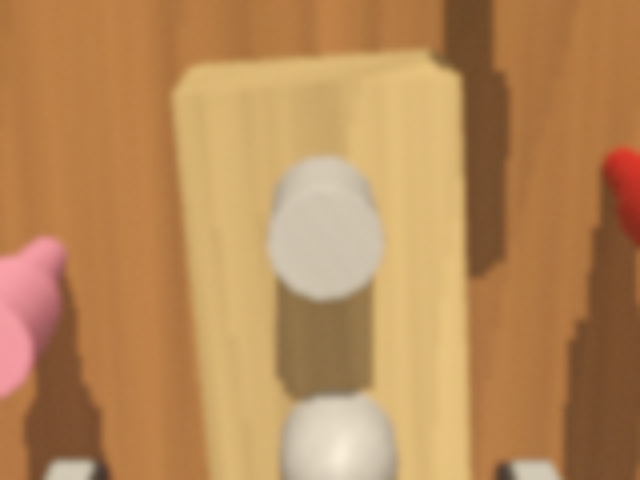

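Crop: the round flat top is centred at about wrist pixel (263,184), the dome is below it and pink and red are off to the sides. Stake ≈ (486.5,341.3). Descending to the grasp, TCP z ≈ 79.

Call:
{"op": "jog_arm", "data": {"jaw": [0.6,0.6,0.6,0.6,0.6,0.6,0.6], "translation": [[0.0,0.04,0.2],[0,0,0.25],[0,0,0.25],[0,0,0.2],[0,0,0.12],[0,0,0.05],[0,0,0]], "dr": [[0,0,-0.002],[0,0,0],[0,0,0],[0,0,0],[0,0,0],[0,0,0],[0,0,0]]}}

```text
time_s: 3.4
eef_pos: [488.6, 329.8, 89.9]
tcp_rot: [2.228, 2.21, 0.001]
contact_force: [0.9, -0.5, -0.7]
width: 0.599
```

```bash
python3 go.py "[486.5,341.3,79]"
```

```text
t 3.4 pos [488.6 329.8  89.9] q [ 0.6   0.46 -0.07  1.03 -0.    2.17] yaw 89.53 F [ 0.9 -0.5 -0.7] w 0.599
level turn/360 (tool): [ 0.0004  0.0003 -0.0013]
[486.5,341.3,79] [ 0.077 -0.015  0.073] 16.0
```

Call:
{"op": "jog_arm", "data": {"jaw": [0.6,0.6,0.6], "translation": [[0.077,-0.015,0.03],[0.0,0,0.04],[0,0,0]], "dr": [[0.0004,0.0003,-0.0013],[0,0,0],[0,0,0]]}}

```text
time_s: 3.7
eef_pos: [487.9, 342.2, 81.7]
tcp_rot: [2.222, 2.22, 0.006]
contact_force: [-0.8, -0.7, -0.3]
width: 0.6
```

```bash
python3 go.py "[486.5,341.3,79]"
```

```text
t 3.7 pos [487.9 342.2  81.7] q [ 0.61  0.48 -0.07  1.02  0.    2.18] yaw 89.97 F [-0.8 -0.7 -0.3] w 0.6
level turn/360 (tool): [ 0.0005 -0.0004 -0.0001]
[486.5,341.3,79] [-0.006 -0.009  0.018] 3.2
```

Call:
{"op": "jog_arm", "data": {"jaw": [0.6,0.3,0.3,0.3,0.3,0.3], "translation": [[-0.006,-0.009,0.015],[0,0,0],[0,0,0],[0,0,0],[0,0,0],[0,0,0]], "dr": [[0,0,0],[0,0,0],[0,0,0],[0,0,0],[0,0,0],[0,0,0]], "newtons": 40}}

```text
time_s: 4.3
eef_pos: [486.9, 341.8, 80.4]
tcp_rot: [2.221, 2.221, 0.009]
contact_force: [-0.4, -0.2, -0.8]
width: 0.34
```

```bash
python3 go.py "[486.5,341.3,180]"
```

```text
t 4.3 pos [486.9 341.8  80.4] q [ 0.61  0.48 -0.08  1.01  0.    2.18] yaw 90.0 F [-0.4 -0.2 -0.8] w 0.34
level turn/360 (tool): [ 0.0008 -0.0006  0.    ]
[486.5,341.3,180] [-0.001  0.001 -0.664] 99.6
```

Call:
{"op": "jog_arm", "data": {"jaw": [0.3,0.3,0.3,0.3,0.3,0.3,0.3], "translation": [[0,0,-0.05],[0,0,-0.1],[0,0,-0.12],[0,0,-0.15],[0,0,-0.2],[0,0,-0.15],[0,0,0]], "dr": [[0,0,0],[0,0,0],[0,0,0],[0,0,0],[0,0,0],[0,0,0],[0,0,0]]}}

```text
time_s: 5.0
eef_pos: [485.0, 340.3, 201.4]
tcp_rot: [2.221, 2.221, 0.004]
contact_force: [-0.1, -0.5, -4.1]
width: 0.343
```

```bash
python3 go.py "[529.4,25.2,200]"
```

```text
t 5.0 pos [485.  340.3 201.4] q [ 0.61  0.41  0.14  1.29 -0.    2.18] yaw 89.99 F [-0.1 -0.5 -4.1] w 0.343
level turn/360 (tool): [ 0.0003 -0.0002 -0.    ]
[529.4,25.2,200] [-2.101  0.296  0.007] 318.2
```

Call:
{"op": "jog_arm", "data": {"jaw": [0.3,0.3,0.3,0.3,0.3,0.3,0.3,0.3], "translation": [[-0.2,0.03,0],[-0.3,0.04,0],[-0.3,0.04,0],[-0.3,0.04,0],[-0.3,0.04,0],[-0.3,0.04,0],[-0.2,0.03,0],[-0.1,0.02,0]], "dr": [[0,0,0],[0,0,0],[0,0,0],[0,0,0],[0,0,0],[0,0,0],[0,0,0],[0,0,0]]}}

```text
time_s: 5.8
eef_pos: [525.3, 31.3, 193.9]
tcp_rot: [-2.214, -2.225, 0.004]
contact_force: [-0.5, 0.1, -3.3]
width: 0.34
```

Call:
{"op": "jog_arm", "data": {"jaw": [0.3,0.3], "translation": [[0,0,0],[0,0,0]], "dr": [[0,0,0],[0,0,0]]}}

```text
time_s: 6.0
eef_pos: [524.6, 29.1, 192.1]
tcp_rot: [-2.217, -2.22, 0.006]
contact_force: [0.2, -0.9, -2.9]
width: 0.339
```

```bash
python3 go.py "[529.4,25.2,180]"
```

```text
t 6.0 pos [524.6  29.1 192.1] q [ 0.06  0.28 -0.07  1.22  0.    1.62] yaw 90.08 F [ 0.2 -0.9 -2.9] w 0.339
level turn/360 (tool): [-0.0009 -0.      0.0002]
[529.4,25.2,180] [-0.026  0.032  0.081] 13.6
```

Call:
{"op": "jog_arm", "data": {"jaw": [0.3,0.3,0.3,0.3], "translation": [[-0.022,0.032,0.08],[0,0,0.07],[0,0,0.05],[0,0,0]], "dr": [[-0.0009,0,0],[0,0,0],[0,0,0],[0,0,0]]}}

```text
time_s: 6.4
eef_pos: [528.2, 28.8, 159.4]
tcp_rot: [-2.215, -2.225, 0.002]
contact_force: [-0.4, -0.6, -2.8]
width: 0.339
```

```bash
python3 go.py "[529.4,25.7,161]"
python3 - <<'E'
from h import *
s=bot.get_state(); p,d=bot.snapshot("scene"); w,dw=bot.snapshot("wrist")
S=cam("scene"); W=cam("wrist",s)
print("scene rim",proj(S,[529.4,25.2,85]),"tip",proj(S,[s['eef_pos'][0],s['eef_pos'][1]-.5,s['eef_pos'][2]-68.4])); print("wrist rim",proj(W,[529.4,25.2,85]))
u,v=map(int,proj(S,[529,25,95]))
a=cv2.resize(p[v-35:v+35,u-35:u+35],(560,560),interpolation=cv2.INTER_CUBIC); cv2.imwrite("pics/scn.png",w)
u2,v2=map(int,proj(W,[529,25,85])); print("crops origin",u-35,v-35,"w",u2-40,v2-70)
cv2.imwrite("pics/chk.png",a); cv2.imwrite("pics/wk.png",w)
E
```

```text
t 6.4 pos [528.2  28.8 159.4] q [ 0.05  0.3  -0.13  1.14  0.    1.62] yaw 90.26 F [-0.4 -0.6 -2.8] w 0.339
level turn/360 (tool): [-0.0003 -0.0001  0.0007]
[529.4,25.7,161] [-0.021  0.008 -0.011] 3.7
scene rim (np.float64(246.25308917347542), np.float64(196.83475466710757)) tip (np.float64(247.4974121266008), np.float64(194.63123344493718))
wrist rim (np.float64(258.21999847609857), np.float64(213.77190234738987))
crops origin 211 158 w 217 144
```

View pics/chk.png

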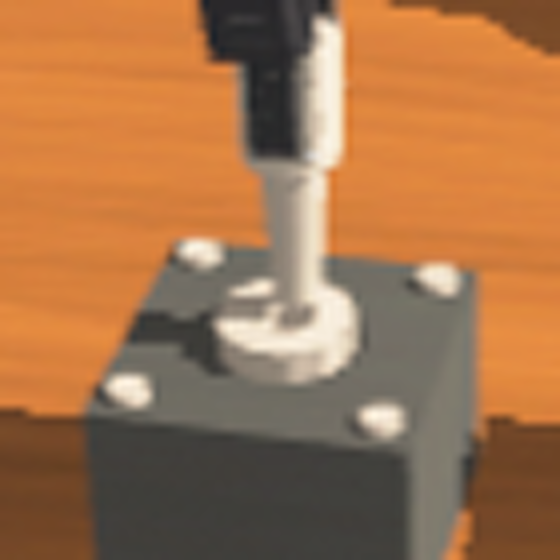

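View pics/wk.png

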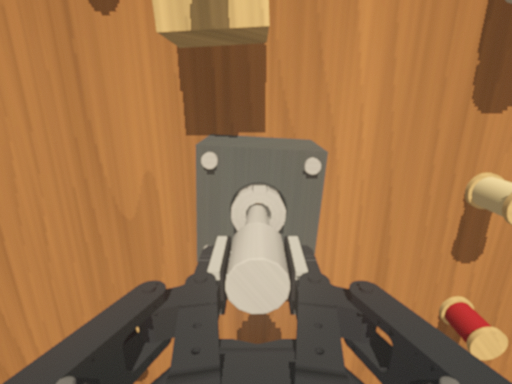

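Scene crop: the shank tip at crop (298,310) sits slightly right of the ring centre (285,325), about 3–4 mm in +y. In the wrist view the shank and ring line up at column 258. Shifting −3 mm in y.

Call:
{"op": "jog_arm", "data": {"jaw": [0.3,0.3,0.3], "translation": [[-0.022,0.004,0],[0,0,0],[0,0,0]], "dr": [[-0.0003,0,0],[0,0,0],[0,0,0]]}}

```text
time_s: 6.8
eef_pos: [529.9, 25.4, 161.6]
tcp_rot: [2.215, 2.226, 0.004]
contact_force: [-0.5, 0.1, -3.1]
width: 0.34
```

```bash
python3 go.py "[529.4,25.7,150]"
```

```text
t 6.8 pos [529.9  25.4 161.6] q [ 0.05  0.3  -0.12  1.14  0.    1.61] yaw 90.29 F [-0.5  0.1 -3.1] w 0.34
level turn/360 (tool): [ 0.0005 -0.0001  0.0008]
[529.4,25.7,150] [ 0.002 -0.004  0.077] 11.6
```

Call:
{"op": "jog_arm", "data": {"jaw": [0.3,0.3,0.3,0.3], "translation": [[0.002,-0.004,0.04],[0,0,0.04],[0,0,0.04],[0,0,0]], "dr": [[0,0,0],[0,0,0],[0,0,0],[0,0,0]]}}

```text
time_s: 7.2
eef_pos: [529.4, 25.7, 142.1]
tcp_rot: [2.215, 2.225, 0.005]
contact_force: [0.0, -0.2, -2.6]
width: 0.337
```

```bash
python3 go.py "[529.4,25.7,130]"
```

```text
t 7.2 pos [529.4  25.7 142.1] q [ 0.05  0.31 -0.16  1.1   0.    1.61] yaw 90.27 F [ 0.  -0.2 -2.6] w 0.337
level turn/360 (tool): [ 0.0005 -0.0001  0.0007]
[529.4,25.7,130] [ 0.    -0.     0.081] 12.1
```

Tip about 11 mm into the hole with no contact force. Continuing.

Call:
{"op": "jog_arm", "data": {"jaw": [0.3,0.3,0.3,0.3,0.3], "translation": [[0,0,0.04],[0,0,0.04],[0,0,0.04],[0,0,0],[0,0,0]], "dr": [[0,0,0],[0,0,0],[0,0,0],[0,0,0],[0,0,0]]}}

```text
time_s: 7.7
eef_pos: [529.1, 25.7, 122.0]
tcp_rot: [2.216, 2.226, 0.003]
contact_force: [-0.6, 0.1, -2.9]
width: 0.341
```

```bash
python3 go.py "[529.4,25.7,115]"
```

```text
t 7.7 pos [529.1  25.7 122. ] q [ 0.05  0.32 -0.2   1.05  0.    1.61] yaw 90.27 F [-0.6  0.1 -2.9] w 0.341
level turn/360 (tool): [ 0.0004 -0.0001  0.0007]
[529.4,25.7,115] [0.    0.002 0.047] 7.0
```

Call:
{"op": "jog_arm", "data": {"jaw": [0.3,0.3,0.3,0.3,0.3], "translation": [[0,0.001,0.015],[0,0,0.012],[0,0,0.012],[0,0,0],[0,0,0]], "dr": [[0,0,0],[0,0,0],[0,0,0],[0,0,0],[0,0,0]]}}

```text
time_s: 8.2
eef_pos: [529.3, 25.5, 116.0]
tcp_rot: [2.215, 2.226, 0.003]
contact_force: [-0.8, -0.5, -2.4]
width: 0.338
```

Call:
{"op": "jog_arm", "data": {"jaw": [0.3,0.3,0.3], "translation": [[0,0,0.008],[0,0,0],[0,0,0]], "dr": [[0,0,0],[0,0,0],[0,0,0]]}}

```text
time_s: 8.5
eef_pos: [529.3, 25.5, 114.8]
tcp_rot: [2.215, 2.225, 0.003]
contact_force: [-0.1, -0.4, -2.7]
width: 0.343
```

Call:
{"op": "jog_arm", "data": {"jaw": [0.3,0.3,0.3], "translation": [[0,0,0.007],[0,0,0],[0,0,0]], "dr": [[0,0,0],[0,0,0],[0,0,0]]}}

```text
time_s: 8.8
eef_pos: [529.2, 25.4, 113.7]
tcp_rot: [2.215, 2.225, 0.003]
contact_force: [-1.4, -0.0, -2.2]
width: 0.338
```

Call:
{"op": "jog_arm", "data": {"jaw": [0.3,0.3,0.3], "translation": [[0,0,0.007],[0,0,0],[0,0,0]], "dr": [[0,0,0],[0,0,0],[0,0,0]]}}

```text
time_s: 9.1
eef_pos: [529.1, 25.4, 112.6]
tcp_rot: [2.215, 2.225, 0.003]
contact_force: [-1.4, -0.7, -1.8]
width: 0.339
```

Call:
{"op": "jog_arm", "data": {"jaw": [0.3,0.3,0.3], "translation": [[0,0,0.007],[0,0,0],[0,0,0]], "dr": [[0,0,0],[0,0,0],[0,0,0]]}}

```text
time_s: 9.4
eef_pos: [529.1, 25.3, 111.4]
tcp_rot: [2.216, 2.225, 0.002]
contact_force: [-1.9, -1.3, -2.9]
width: 0.338
```

Call:
{"op": "jog_arm", "data": {"jaw": [0.3,0.3,0.3], "translation": [[-0.001,-0.002,0.005],[0,0,0],[0,0,0]], "dr": [[0,0,0],[0,0,0],[0,0,0]]}}

```text
time_s: 9.7
eef_pos: [529.0, 25.2, 110.7]
tcp_rot: [2.215, 2.225, 0.003]
contact_force: [-1.0, -1.1, -3.0]
width: 0.337
```

Call:
{"op": "jog_arm", "data": {"jaw": [0.3,0.3,0.3], "translation": [[0,0,0.004],[0,0,0],[0,0,0]], "dr": [[0,0,0],[0,0,0],[0,0,0]]}}

```text
time_s: 10.0
eef_pos: [529.0, 25.2, 110.1]
tcp_rot: [2.215, 2.225, 0.003]
contact_force: [-1.3, -0.9, -1.7]
width: 0.341
```

Call:
{"op": "jog_arm", "data": {"jaw": [0.3,0.3,0.3], "translation": [[0,0,0.004],[0,0,0],[0,0,0]], "dr": [[0,0,0],[0,0,0],[0,0,0]]}}

```text
time_s: 10.3
eef_pos: [529.0, 25.2, 109.7]
tcp_rot: [2.215, 2.225, 0.003]
contact_force: [-2.4, -2.3, -1.0]
width: 0.34
```

Call:
{"op": "jog_arm", "data": {"jaw": [0.3,0.3,0.3], "translation": [[0,0,0.004],[0,0,0],[0,0,0]], "dr": [[0,0,0],[0,0,0],[0,0,0]]}}

```text
time_s: 10.6
eef_pos: [529.0, 25.2, 109.2]
tcp_rot: [2.215, 2.225, 0.003]
contact_force: [-1.8, -0.7, 1.0]
width: 0.343
```

Firm seat at TCP z 109.2; the vertical force went from −3 to +1 N. Releasing.

Call:
{"op": "jog_arm", "data": {"jaw": [0.45,0.6,0.6,0.6], "translation": [[0,0,0],[0,0,0],[0,0,0],[0,0,0]], "dr": [[0,0,0],[0,0,0],[0,0,0],[0,0,0]]}}

```text
time_s: 11.0
eef_pos: [530.1, 25.5, 109.6]
tcp_rot: [2.214, 2.224, 0.007]
contact_force: [-0.0, 0.4, -0.2]
width: 0.596
```

Call:
{"op": "jog_arm", "data": {"jaw": [0.6,0.6,0.6,0.6,0.6,0.6,0.6], "translation": [[0,0,-0.05],[0,0,-0.1],[0,0,-0.15],[0,0,-0.25],[0,0,-0.25],[0,0,-0.2],[0,0,0]], "dr": [[0,0,0],[0,0,0],[0,0,0],[0,0,0],[0,0,0],[0,0,0],[0,0,0]]}}

```text
time_s: 11.7
eef_pos: [528.3, 25.4, 268.2]
tcp_rot: [2.214, 2.225, 0.007]
contact_force: [-1.1, -0.6, 0.1]
width: 0.604
```

```bash
python3 - <<'E'
from h import *
s=bot.get_state(); C=cam("wrist",s); w,d=bot.snapshot("wrist"); P=cloud(C,d)
near=(abs(P[...,0]-529)<25)&(abs(P[...,1]-25)<28)
for lo,hi in((122,142),(80,95),(70,79)):
    q=P[near&(P[...,2]>lo)&(P[...,2]<hi)]; print(lo,len(q),q.min(0).round(1),q.max(0).round(1),np.median(q,0).round(1)) if len(q) else 0
p,_=bot.snapshot("scene"); S=cam("scene"); u,v=map(int,proj(S,[529,25,95]))
a=cv2.resize(p[v-35:v+35,u-35:u+35],(400,400),interpolation=cv2.INTER_CUBIC)
u,v=map(int,proj(C,[529,25,110])); b=cv2.resize(w[v-60:v+60,u-60:u+60],(400,400),interpolation=cv2.INTER_CUBIC)
cv2.imwrite("pics/set.png",np.hstack([a,b]))
E
python3 go.py "[484,-284,250]"
```

```text
122 736 [515.7  10.3 122.1] [544.1  39.3 133.5] [529.4  26.  131.5]
80 402 [509.2  12.4  80. ] [550.   45.   94.9] [528.9  35.6  84.9]
70 743 [504.   -2.7  70.3] [554.   52.6  78.9] [522.7  41.3  75.9]
t 11.8 pos [527.3  25.4 264.7] q [0.05 0.27 0.09 1.39 0.   1.61] yaw 90.27 F [ 0.5 -0.1 -0. ] w 0.599
level turn/360 (tool): [ 0.0002 -0.0001  0.0008]
[484,-284,250] [-2.061 -0.298  0.096] 312.8
```

View pics/set.png

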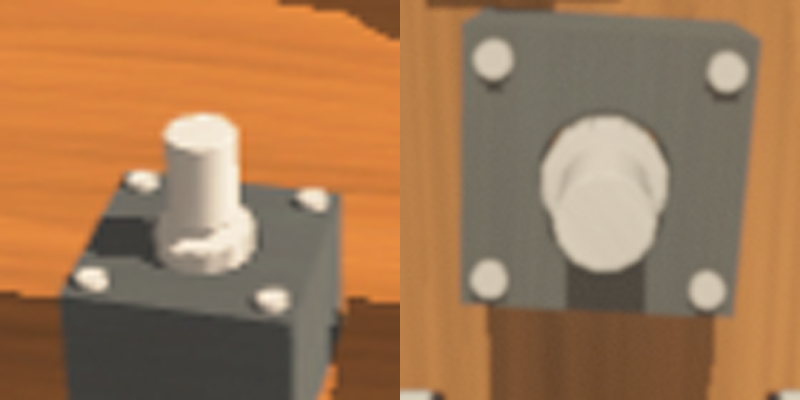

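The stake stands upright, centred in the collet: its top is at (529.9,25,131.7), so the tip is ≈43 mm below the 85 mm rim, with the collet still proud. Now to the smasher.

Call:
{"op": "jog_arm", "data": {"jaw": [0.6,0.6,0.6,0.6,0.6,0.6,0.6,0.6], "translation": [[-0.2,-0.03,0],[-0.3,-0.04,0],[-0.3,-0.04,0],[-0.3,-0.04,0],[-0.3,-0.04,0],[-0.3,-0.04,0],[-0.2,-0.04,0],[-0.1,-0.01,0]], "dr": [[0,0,0],[0,0,0],[0,0,0],[0,0,0],[0,0,0],[0,0,0],[0,0,0],[0,0,0]]}}

```text
time_s: 12.6
eef_pos: [481.7, -282.4, 254.6]
tcp_rot: [-2.201, -2.224, 0.006]
contact_force: [-0.2, -0.0, 0.1]
width: 0.597
```

Call:
{"op": "jog_arm", "data": {"jaw": [0.6,0.6], "translation": [[0,0,0],[0,0,0]], "dr": [[0,0,0],[0,0,0]]}}

```text
time_s: 12.8
eef_pos: [480.9, -283.0, 252.6]
tcp_rot: [-2.202, -2.219, 0.007]
contact_force: [0.4, 0.5, -0.5]
width: 0.6
```

```bash
python3 - <<'E'
from h import *
s=bot.get_state(); C=cam("wrist",s); w,d=bot.snapshot("wrist"); P=cloud(C,d); cv2.imwrite("pics/w_sm.png",w)
near=(abs(P[...,0]-486)<45)&(abs(P[...,1]+287)<45)
for lo,hi in((105,118),(75,95),(50,70),(36,50)):
    q=P[near&(P[...,2]>lo)&(P[...,2]<hi)]; print(lo,len(q),q.min(0).round(1),q.max(0).round(1),np.median(q,0).round(1)) if len(q) else 0
for z in(114,44,4): print(z,proj(C,[486,-287,z]))
# pad corners by cork colour in the top view, contour -> cast on z=4
t=cv2.imread("pics/top0.png"); T=cam("top")
h=cv2.cvtColor(t,cv2.COLOR_BGR2HSV); print("pad hsv",h[210,375],h[245,380],"bench",h[190,360])
E
python3 go.py "[486,-287,250]"
```

```text
105 419 [ 476.2 -303.4  105. ] [ 498.6 -280.6  116.9] [ 487.2 -290.   114.4]
75 92 [ 475.5 -293.1   75.6] [ 499.1 -280.5   94.8] [ 486.4 -282.2   85.9]
50 75 [ 476.  -291.2   50.2] [ 499.2 -280.5   70. ] [ 486.6 -282.3   60.5]
36 539 [ 466.1 -308.2   36.1] [ 509.  -270.7   49.4] [ 486.6 -283.    44.8]
114 (np.float64(263.77064263713277), np.float64(190.92090080049286))
44 (np.float64(263.34616700334186), np.float64(174.3091983868328))
4 (np.float64(263.16911462173005), np.float64(167.38031663053982))
pad hsv [ 14 123 209] [ 15 123 209] bench [ 13 153 177]
t 12.85 pos [ 481.  -282.8  252.6] q [-0.53  0.35  0.17  1.41 -0.    1.03] yaw 90.48 F [ 0.4 -0.5 -0.2] w 0.598
level turn/360 (tool): [-0.0023 -0.0012  0.0013]
[486,-287,250] [-0.029  0.033  0.017] 7.0
```

View pics/w_sm.png

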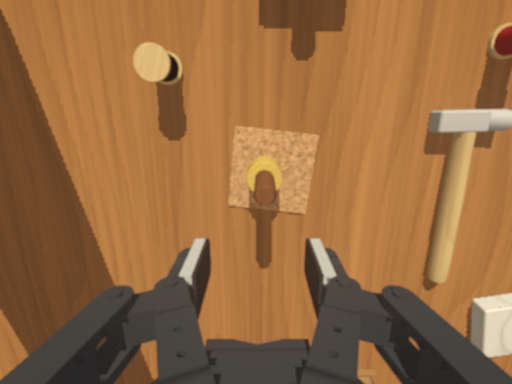

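The wrist view shows the smasher head at (264,178), its handle top at (265,190), and pad corners (236,126),(318,135),(305,214),(229,206). That puts the smasher axis at ≈ (487.4,−292.2) and the pad centre at ≈ (497.7,−290.5).

Call:
{"op": "jog_arm", "data": {"jaw": [0.6,0.6,0.6,0.6,0.6], "translation": [[-0.06,0.043,0.1],[0,0,0.2],[0,0,0.2],[0,0,0.15],[0,0,0]], "dr": [[-0.0023,-0.0012,0.0013],[0,0,0],[0,0,0],[0,0,0],[0,0,0]]}}

```text
time_s: 13.35
eef_pos: [490.3, -284.9, 152.8]
tcp_rot: [2.21, 2.229, 0.003]
contact_force: [-0.1, 1.2, 1.2]
width: 0.601
```

```bash
python3 go.py "[487.4,-292.2,110]"
python3 - <<'E'
from h import *
T=cam("top"); t=cv2.imread("pics/top0.png"); h=cv2.cvtColor(t,cv2.COLOR_BGR2HSV)
m=cv2.inRange(h,(8,90,190),(20,138,255)); w=np.zeros_like(m); w[195:258,355:425]=255; m=cv2.morphologyEx(m&w,cv2.MORPH_CLOSE,np.ones((5,5)))
c=max(cv2.findContours(m,0,1)[0],key=cv2.contourArea); r=cv2.minAreaRect(c); print(r,ray(T,*r[0],4))
E
```

```text
t 13.35 pos [ 490.3 -284.9  152.8] q [-0.53  0.38 -0.04  1.15  0.    1.04] yaw 90.48 F [-0.1  1.2  1.2] w 0.601
level turn/360 (tool): [0.0005 0.     0.0013]
[487.4,-292.2,110] [-0.048 -0.021  0.285] 43.5
((388.2913818359375, 226.04656982421875), (43.924076080322266, 43.74790573120117), 3.3664605617523193) [ 496.33818504 -290.32273537    4.        ]
```

Call:
{"op": "jog_arm", "data": {"jaw": [0.6,0.6,0.6], "translation": [[-0.048,-0.021,0],[0,0,0.05],[0,0,0]], "dr": [[0.0005,0,0.0013],[0,0,0],[0,0,0]]}}

```text
time_s: 13.65
eef_pos: [488.5, -291.3, 147.6]
tcp_rot: [2.217, 2.222, 0.001]
contact_force: [-0.2, -0.0, 0.3]
width: 0.599
```

```bash
python3 go.py "[487.4,-292.2,66]"
```

```text
t 13.65 pos [ 488.5 -291.3  147.6] q [-0.54  0.38 -0.04  1.14 -0.    1.03] yaw 90.13 F [-0.2 -0.   0.3] w 0.599
level turn/360 (tool): [0.0003 0.0002 0.0004]
[487.4,-292.2,66] [-0.005 -0.009  0.544] 81.6
```

Call:
{"op": "jog_arm", "data": {"jaw": [0.6,0.6,0.6,0.6,0.6,0.6,0.6,0.6], "translation": [[-0.005,-0.009,0.07],[0,0,0.1],[0,0,0.1],[0,0,0.1],[0,0,0.08],[0,0,0.05],[0,0,0.02],[0,0,0]], "dr": [[0,0,0],[0,0,0],[0,0,0],[0,0,0],[0,0,0],[0,0,0],[0,0,0],[0,0,0]]}}

```text
time_s: 14.45
eef_pos: [488.7, -293.6, 67.3]
tcp_rot: [2.214, 2.218, 0.003]
contact_force: [-0.2, -0.2, 0.2]
width: 0.602
```

```bash
python3 go.py "[487.4,-292.2,66]"
```

```text
t 14.45 pos [ 488.7 -293.6   67.3] q [-0.54  0.44 -0.17  0.95 -0.    1.03] yaw 90.09 F [-0.2 -0.2  0.2] w 0.602
level turn/360 (tool): [0.0011 0.0006 0.0002]
[487.4,-292.2,66] [ 0.01  -0.009  0.008] 2.3
```

Call:
{"op": "jog_arm", "data": {"jaw": [0.6,0.6,0.2,0.2,0.2,0.2,0.2], "translation": [[0.01,-0.009,0.006],[0,0,0],[0,0,0],[0,0,0],[0,0,0],[0,0,0],[0,0,0]], "dr": [[0.0011,0.0006,0],[0,0,0],[0,0,0],[0,0,0],[0,0,0],[0,0,0],[0,0,0]], "newtons": 100}}

```text
time_s: 15.15
eef_pos: [488.2, -292.6, 68.0]
tcp_rot: [2.218, 2.222, 0.0]
contact_force: [0.3, -0.2, -1.9]
width: 0.255
```

```bash
python3 go.py "[487.4,-292.2,66]"
```

```text
t 15.15 pos [ 488.2 -292.6   68. ] q [-0.54  0.44 -0.17  0.96 -0.    1.03] yaw 90.09 F [ 0.3 -0.2 -1.9] w 0.255
level turn/360 (tool): [0.0002 0.0002 0.0002]
[487.4,-292.2,66] [ 0.003 -0.005  0.013] 2.2
```

Call:
{"op": "jog_arm", "data": {"jaw": [0.2,0.2,0.2,0.2,0.2,0.2,0.2], "translation": [[0,0,-0.05],[0,0,-0.12],[0,0,-0.2],[0,0,-0.25],[0,0,-0.25],[0,0,-0.15],[0,0,0]], "dr": [[0,0,0],[0,0,0],[0,0,0],[0,0,0],[0,0,0],[0,0,0],[0,0,0]]}}

```text
time_s: 15.85
eef_pos: [485.2, -290.8, 226.2]
tcp_rot: [-2.216, -2.219, 0.003]
contact_force: [-0.3, -1.5, -6.0]
width: 0.26
```

```bash
python3 go.py "[529.7,24.8,220]"
```

```text
t 15.85 pos [ 485.2 -290.8  226.2] q [-0.54  0.36  0.12  1.34 -0.    1.03] yaw 90.08 F [-0.3 -1.5 -6. ] w 0.26
level turn/360 (tool): [-0.0008 -0.0004  0.0002]
[529.7,24.8,220] [2.103 0.3   0.045] 318.8
```

Call:
{"op": "jog_arm", "data": {"jaw": [0.2,0.2,0.2,0.2,0.2,0.2,0.2,0.2], "translation": [[0.2,0.03,0],[0.3,0.04,0],[0.3,0.04,0],[0.3,0.04,0],[0.3,0.04,0],[0.3,0.05,0],[0.25,0.04,0],[0.1,0.02,0]], "dr": [[-0.0008,-0.0004,0],[0,0,0],[0,0,0],[0,0,0],[0,0,0],[0,0,0],[0,0,0],[0,0,0]]}}

```text
time_s: 16.65
eef_pos: [526.5, 26.0, 215.1]
tcp_rot: [-2.22, -2.21, 0.012]
contact_force: [0.3, -1.4, -5.8]
width: 0.259
```

Call:
{"op": "jog_arm", "data": {"jaw": [0.2,0.2], "translation": [[0,0,0],[0,0,0]], "dr": [[0,0,0],[0,0,0]]}}

```text
time_s: 16.85
eef_pos: [525.3, 28.2, 212.3]
tcp_rot: [-2.214, -2.213, 0.016]
contact_force: [0.1, -0.7, -6.5]
width: 0.258
```

```bash
python3 go.py "[529.7,24.8,210]"
```

```text
t 16.85 pos [525.3  28.2 212.3] q [ 0.05  0.29 -0.01  1.29  0.    1.62] yaw 89.97 F [ 0.1 -0.7 -6.5] w 0.258
level turn/360 (tool): [-0.0025 -0.0001 -0.0001]
[529.7,24.8,210] [-0.023  0.029  0.015] 6.0
```

Call:
{"op": "jog_arm", "data": {"jaw": [0.2,0.2,0.2,0.2], "translation": [[-0.023,0.029,0.01],[0,0,0],[0,0,0],[0,0,0]], "dr": [[-0.0025,0,0],[0,0,0],[0,0,0],[0,0,0]]}}

```text
time_s: 17.25
eef_pos: [529.1, 21.5, 209.1]
tcp_rot: [-2.226, -2.216, 0.0]
contact_force: [0.7, 0.1, -7.8]
width: 0.258
```

```bash
python3 go.py "[529.7,24.8,198]"
```

```text
t 17.25 pos [529.1  21.5 209.1] q [ 0.04  0.28 -0.03  1.26  0.    1.62] yaw 89.76 F [ 0.7  0.1 -7.8] w 0.258
level turn/360 (tool): [-0.0001 -0.     -0.0007]
[529.7,24.8,198] [0.022 0.004 0.074] 11.6
```

Call:
{"op": "jog_arm", "data": {"jaw": [0.2,0.2,0.2,0.2], "translation": [[0.02,0.003,0.03],[0,0,0.03],[0,0,0],[0,0,0]], "dr": [[0,0,0],[0,0,0],[0,0,0],[0,0,0]]}}

```text
time_s: 17.65
eef_pos: [529.5, 24.2, 199.3]
tcp_rot: [-2.227, -2.215, 0.0]
contact_force: [0.7, 0.4, -6.3]
width: 0.256
```

```bash
python3 go.py "[529.7,24.8,195]"
```

```text
t 17.65 pos [529.5  24.2 199.3] q [ 0.05  0.29 -0.05  1.24  0.    1.62] yaw 89.7 F [ 0.7  0.4 -6.3] w 0.256
level turn/360 (tool): [-0.0001 -0.     -0.0008]
[529.7,24.8,195] [0.004 0.001 0.029] 4.4
```

Call:
{"op": "jog_arm", "data": {"jaw": [0.2,0.2,0.2], "translation": [[0.004,0,0.01],[0,0,0.01],[0,0,0]], "dr": [[0,0,0],[0,0,0],[0,0,0]]}}

```text
time_s: 17.95
eef_pos: [529.6, 24.9, 196.1]
tcp_rot: [-2.227, -2.215, 0.0]
contact_force: [0.3, -0.4, -6.2]
width: 0.262
```

Call:
{"op": "jog_arm", "data": {"jaw": [0.2,0.2], "translation": [[0,0,0.01],[0,0,0.005]], "dr": [[0,0,0],[0,0,0]]}}

```text
time_s: 18.15
eef_pos: [529.9, 25.0, 194.1]
tcp_rot: [2.227, 2.216, 0.001]
contact_force: [-0.8, -0.3, -2.2]
width: 0.257
```

Call:
{"op": "jog_arm", "data": {"jaw": [0.2,0.2], "translation": [[0,0,0.01],[0,0,0.005]], "dr": [[0,0,0],[0,0,0]]}}

```text
time_s: 18.35
eef_pos: [530.0, 25.0, 192.2]
tcp_rot: [2.227, 2.216, 0.001]
contact_force: [-1.5, -0.8, -0.3]
width: 0.263
```

Call:
{"op": "jog_arm", "data": {"jaw": [0.2,0.2,0.2], "translation": [[0,0,0.008],[0,0,0.008],[0,0,0.004]], "dr": [[0,0,0],[0,0,0],[0,0,0]]}}

```text
time_s: 18.65
eef_pos: [530.0, 25.0, 189.4]
tcp_rot: [2.226, 2.215, 0.002]
contact_force: [-3.0, -0.3, 1.0]
width: 0.26
```

Call:
{"op": "jog_arm", "data": {"jaw": [0.2,0.2,0.2], "translation": [[0,0,0.008],[0,0,0.006],[0,0,0.004]], "dr": [[0,0,0],[0,0,0],[0,0,0]]}}

```text
time_s: 18.95
eef_pos: [530.0, 25.0, 186.6]
tcp_rot: [2.226, 2.215, 0.002]
contact_force: [-2.1, 0.6, 1.5]
width: 0.252
```

```bash
python3 go.py "[529.7,24.8,186]"
```

```text
t 18.95 pos [530.   25.  186.6] q [ 0.05  0.29 -0.07  1.2   0.    1.62] yaw 89.71 F [-2.1  0.6  1.5] w 0.252
level turn/360 (tool): [ 0.0003 -0.0001 -0.0008]
[529.7,24.8,186] [-0.001 -0.002  0.004] 0.7
```

Call:
{"op": "jog_arm", "data": {"jaw": [0.2,0.2], "translation": [[0,0,0.005],[0,0,0.002]], "dr": [[0,0,0],[0,0,0]]}}

```text
time_s: 19.15
eef_pos: [530.0, 25.0, 185.6]
tcp_rot: [2.226, 2.215, 0.002]
contact_force: [-3.6, -0.6, 2.5]
width: 0.255
```

Call:
{"op": "jog_arm", "data": {"jaw": [0.2,0.2], "translation": [[0,0,0.005],[0,0,0.002]], "dr": [[0,0,0],[0,0,0]]}}

```text
time_s: 19.35
eef_pos: [530.2, 25.0, 185.1]
tcp_rot: [2.226, 2.215, 0.004]
contact_force: [-5.5, 0.6, 9.5]
width: 0.256
```

Call:
{"op": "jog_arm", "data": {"jaw": [0.2,0.2], "translation": [[0,0,0.004],[0,0,0.002]], "dr": [[0,0,0],[0,0,0]]}}

```text
time_s: 19.55
eef_pos: [530.2, 25.0, 185.1]
tcp_rot: [2.225, 2.214, 0.005]
contact_force: [-4.8, -0.5, 5.8]
width: 0.259
```

Call:
{"op": "jog_arm", "data": {"jaw": [0.2], "translation": [[0,0,0.005]], "dr": [[0,0,0]]}}

```text
time_s: 19.65
eef_pos: [530.3, 25.0, 185.0]
tcp_rot: [2.225, 2.214, 0.005]
contact_force: [-6.9, 0.1, 17.5]
width: 0.257
```

Call:
{"op": "jog_arm", "data": {"jaw": [0.2], "translation": [[0,-0.002,0.006]], "dr": [[0,0,0]]}}

```text
time_s: 19.75
eef_pos: [530.2, 25.0, 185.0]
tcp_rot: [2.224, 2.213, 0.007]
contact_force: [-6.6, -1.2, 17.1]
width: 0.258
```

Call:
{"op": "jog_arm", "data": {"jaw": [0.2], "translation": [[0,-0.003,0.007]], "dr": [[0,0,0]]}}

```text
time_s: 19.85
eef_pos: [530.0, 25.0, 184.9]
tcp_rot: [2.224, 2.213, 0.008]
contact_force: [-6.2, -0.5, 16.7]
width: 0.256
```

Call:
{"op": "jog_arm", "data": {"jaw": [0.2,0.2,0.2,0.2,0.2,0.2], "translation": [[0,0,-0.02],[0,0,-0.05],[0,0,-0.1],[0,0,-0.1],[0,0,0],[0,0,0]], "dr": [[0,0,0],[0,0,0],[0,0,0],[0,0,0],[0,0,0],[0,0,0]]}}

```text
time_s: 20.45
eef_pos: [529.4, 25.0, 225.7]
tcp_rot: [2.225, 2.214, 0.005]
contact_force: [-0.0, 0.1, -6.5]
width: 0.254
```

```bash
python3 go.py "[530,-60,235]"
python3 - <<'E'
from h import *
p,_=bot.snapshot("scene"); S=cam("scene"); u,v=map(int,proj(S,[529,25,115]))
cv2.imwrite("pics/home.png",cv2.resize(p[v-45:v+45,u-45:u+45],(540,540),interpolation=cv2.INTER_CUBIC))
E
```

```text
t 20.45 pos [529.4  25.  225.7] q [0.05 0.27 0.   1.3  0.   1.62] yaw 89.71 F [-0.   0.1 -6.5] w 0.254
level turn/360 (tool): [ 0.0007 -0.0001 -0.0008]
[530,-60,235] [-0.566  0.007 -0.062] 85.5
```

View pics/home.png

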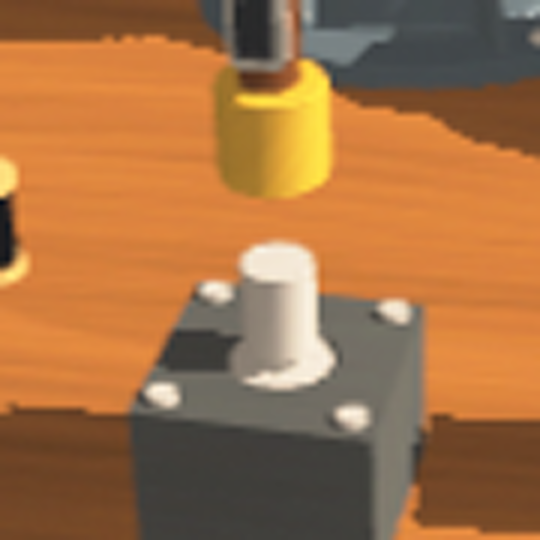

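The image shows the collet flush, the stake upright at crop (278,310) and the smasher clear above. Blow on the stop ≈ 23 N (16.7 N reading plus 6.2 N smasher weight). Returning the smasher to the pad.

Call:
{"op": "jog_arm", "data": {"jaw": [0.2,0.2,0.2,0.2,0.2,0.2,0.2,0.2], "translation": [[-0.2,-0.03,0],[-0.3,-0.03,0],[-0.3,-0.03,0],[-0.3,-0.03,0],[-0.3,-0.03,0],[-0.3,-0.03,0],[-0.25,-0.03,0],[-0.1,-0.01,0]], "dr": [[0.0007,0,0],[0,0,0],[0,0,0],[0,0,0],[0,0,0],[0,0,0],[0,0,0],[0,0,0]]}}

```text
time_s: 21.3
eef_pos: [492.3, -290.9, 218.2]
tcp_rot: [-2.215, -2.217, 0.004]
contact_force: [0.5, 1.2, -5.6]
width: 0.258
```

Call:
{"op": "jog_arm", "data": {"jaw": [0.2,0.2], "translation": [[0,0,0],[0,0,0]], "dr": [[0,0,0],[0,0,0]]}}

```text
time_s: 21.5
eef_pos: [491.3, -292.3, 216.3]
tcp_rot: [-2.217, -2.212, 0.005]
contact_force: [-0.0, 0.4, -6.9]
width: 0.259
```

```bash
python3 go.py "[496,-291,140]"
```

```text
t 21.5 pos [ 491.3 -292.3  216.3] q [-0.54  0.38  0.12  1.33 -0.    1.04] yaw 89.87 F [-0.   0.4 -6.9] w 0.259
level turn/360 (tool): [-0.0015 -0.0008 -0.0003]
[496,-291,140] [0.006 0.036 0.509] 76.5
```

Call:
{"op": "jog_arm", "data": {"jaw": [0.2,0.2,0.2,0.2,0.2,0.2,0.2,0.2], "translation": [[0.006,0.036,0.05],[0,0,0.12],[0,0,0.15],[0,0,0.15],[0,0,0.15],[0,0,0.1],[0,0,0.05],[0,0,0]], "dr": [[-0.0015,-0.0008,0],[0,0,0],[0,0,0],[0,0,0],[0,0,0],[0,0,0],[0,0,0],[0,0,0]]}}

```text
time_s: 22.3
eef_pos: [501.0, -280.7, 93.6]
tcp_rot: [2.209, 2.23, 0.005]
contact_force: [0.4, 0.5, -5.6]
width: 0.255
```

```bash
python3 go.py "[496,-291,71]"
```

```text
t 22.3 pos [ 501.  -280.7   93.6] q [-0.51  0.43 -0.12  1.02  0.    1.05] yaw 90.56 F [ 0.4  0.5 -5.6] w 0.255
level turn/360 (tool): [ 0.0007 -0.0001  0.0015]
[496,-291,71] [-0.069 -0.035  0.151] 25.4
```

Call:
{"op": "jog_arm", "data": {"jaw": [0.2,0.2,0.2,0.2,0.2], "translation": [[-0.069,-0.035,0.03],[0,0,0.05],[0,0,0.04],[0,0,0],[0,0,0]], "dr": [[0.0007,0,0.0015],[0,0,0],[0,0,0],[0,0,0],[0,0,0]]}}

```text
time_s: 22.8
eef_pos: [497.1, -291.7, 76.5]
tcp_rot: [2.219, 2.22, 0.002]
contact_force: [-0.9, -0.3, -6.5]
width: 0.258
```

```bash
python3 go.py "[496,-291,68]"
```

```text
t 22.8 pos [ 497.1 -291.7   76.5] q [-0.53  0.45 -0.14  0.98  0.    1.04] yaw 90.04 F [-0.9 -0.3 -6.5] w 0.258
level turn/360 (tool): [0.0005 0.0002 0.0001]
[496,-291,68] [ 0.005 -0.008  0.056] 8.6
```

Call:
{"op": "jog_arm", "data": {"jaw": [0.2,0.2,0.2,0.2], "translation": [[0,0,0.025],[0,0,0.015],[0,0,0.008],[0,0,0]], "dr": [[0.0005,0.0002,0],[0,0,0],[0,0,0],[0,0,0]]}}

```text
time_s: 23.2
eef_pos: [497.5, -291.8, 69.2]
tcp_rot: [2.22, 2.222, -0.0]
contact_force: [0.1, 0.5, -6.9]
width: 0.26
```

Call:
{"op": "jog_arm", "data": {"jaw": [0.2,0.2], "translation": [[0,0,0.007],[0,0,0]], "dr": [[0,0,0],[0,0,0]]}}

```text
time_s: 23.4
eef_pos: [497.7, -291.8, 68.2]
tcp_rot: [2.22, 2.222, 0.0]
contact_force: [-0.2, -0.2, -7.0]
width: 0.258
```

Call:
{"op": "jog_arm", "data": {"jaw": [0.2,0.2], "translation": [[0,0,0.005],[0,0,0]], "dr": [[0,0,0],[0,0,0]]}}

```text
time_s: 23.6
eef_pos: [497.9, -292.0, 68.2]
tcp_rot: [2.219, 2.221, 0.0]
contact_force: [0.2, -0.5, -6.0]
width: 0.259
```

Call:
{"op": "jog_arm", "data": {"jaw": [0.2,0.2], "translation": [[0,0,0.005],[0,0,0]], "dr": [[0,0,0],[0,0,0]]}}

```text
time_s: 23.8
eef_pos: [498.1, -292.2, 68.1]
tcp_rot: [2.219, 2.22, 0.0]
contact_force: [1.4, 0.3, -6.5]
width: 0.256
```

Call:
{"op": "jog_arm", "data": {"jaw": [0.2,0.2], "translation": [[0,0,0.006],[0,0,0.004]], "dr": [[0,0,0],[0,0,0]]}}

```text
time_s: 24.0
eef_pos: [498.1, -292.5, 67.9]
tcp_rot: [2.218, 2.219, 0.0]
contact_force: [-5.6, 3.8, 9.4]
width: 0.258
```

In contact with the pad. Releasing and withdrawing.

Call:
{"op": "jog_arm", "data": {"jaw": [0.2,0.4,0.6,0.6,0.6], "translation": [[0,0,-0.003],[0,0,0],[0,0,0],[0,0,0],[0,0,0]], "dr": [[0,0,0],[0,0,0],[0,0,0],[0,0,0],[0,0,0]]}}

```text
time_s: 24.5
eef_pos: [499.1, -292.9, 69.0]
tcp_rot: [2.217, 2.218, 0.001]
contact_force: [-0.1, -0.3, -1.9]
width: 0.603
```

Call:
{"op": "jog_arm", "data": {"jaw": [0.6,0.6,0.6,0.6,0.6,0.6,0.6,0.6], "translation": [[0,0,-0.04],[0,0,-0.1],[0,0,-0.15],[0,0,-0.2],[0,0,-0.25],[0,0,-0.25],[0,0,-0.2],[0,0,0]], "dr": [[0,0,0],[0,0,0],[0,0,0],[0,0,0],[0,0,0],[0,0,0],[0,0,0],[0,0,0]]}}

```text
time_s: 25.3
eef_pos: [497.2, -291.7, 256.9]
tcp_rot: [2.216, 2.218, 0.001]
contact_force: [1.0, 0.4, 0.0]
width: 0.599
```

```bash
python3 go.py
python3 - <<'E'
from h import *
s=bot.get_state(); C=cam("wrist",s); w,d=bot.snapshot("wrist"); P=cloud(C,d)
near=(abs(P[...,0]-497)<45)&(abs(P[...,1]+291)<45)
for lo,hi in((105,120),(50,95),(36,50)):
    q=P[near&(P[...,2]>lo)&(P[...,2]<hi)]; print(lo,len(q),q.min(0).round(1),q.max(0).round(1)) if len(q) else 0
p,_=bot.snapshot("scene"); cv2.imwrite("pics/end.png",p)
t,dt=bot.snapshot("top"); Q=cloud(cam("top"),dt); q=Q[(abs(Q[...,0]-529)<25)&(abs(Q[...,1]-25)<25)&(Q[...,2]>112)]; print("stake top",np.median(q,0),q.min(0),q.max(0))
E
```

```text
t 25.3 pos [ 497.2 -291.7  256.9] q [-0.53  0.37  0.21  1.41 -0.    1.04] yaw 90.04 F [1.  0.4 0. ] w 0.599
level turn/360 (tool): [0.0008 0.0006 0.0001]
105 418 [ 487.1 -303.3  105.1] [ 509.6 -280.6  116.6]
50 166 [ 486.6 -293.4   50.5] [ 510.2 -280.5   94.9]
36 526 [ 477.6 -307.6   36.3] [ 519.5 -270.6   49.8]
stake top [528.63459224  26.55721512 120.63095353] [514.85987666  12.9973249  114.10282969] [542.74578452  38.3990548  125.71114106]
```

View pics/end.png

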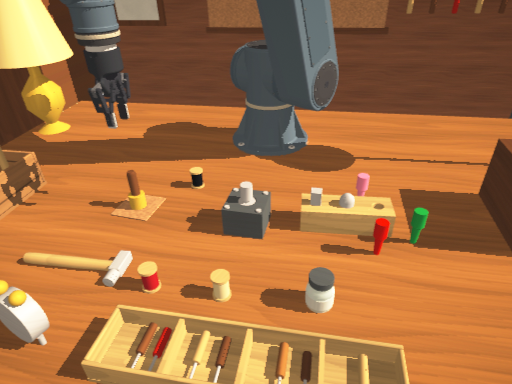

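The final picture shows the smasher upright on its pad at (137,195), about 1–2 mm from the middle by the depth measurement. The stake stands in the block at (246,193) and the bystanders have not moved. Handing in.

```bash
python3 -c "
from cell import bot
print(bot.close_job())"
```

```text
the job is handed in; nothing more can be done
None
```

The job is done and handed in at about 25 s of the 72 s allowed, with no verdict reported. I set the flat-topped stake finger-tight in the collet and released it. I then drove the collet home with light, slow presses of the smasher and stood the smasher back on its pad.

**Last checks:**
- **Stake:** Before tapping, its tip was about 43 mm below the rim and it stood upright. Afterwards its top is within about 2 mm of the collet's axis by the top camera.
- **Collet:** It looks flush with the block in the image. It travelled about 10 mm before meeting a solid stop.
- **Taps on the stop:** Three presses read 23 to 24 N on the stake, counting the smasher's weight. That is a little under the suggested 25 N, but over the required 20 N. No reading went above 24 N, but I only read the force at the end of each move, so a brief peak in between would not show.
- **Smasher:** It is upright and released, about 2 mm from the pad's middle.
- **Everything else:** The bystanders appear unmoved in the picture and the robot touches nothing.

**Disagreement:** The top camera's depth put the stake's top at about 120.6 mm, where 122 mm was expected. That is within the camera's calibration error of about 2 mm.

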